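# Stack the wireless hub modules on their dock

### The arm

A 6-joint arm with a two-finger parallel gripper is mounted at the origin on the work surface. World frame = base frame: x ahead of the robot, y to its left, z up, the work surface at z = 0. Lengths are in mm, angles in rad, forces in N, time in s.
With the tool pointing down it reaches from about 275 to 725 mm from the base axis. Payload 5.6 kg.
Tool frame: the origin (TCP) lies on the centre line of the jaws, within the pads' length; the fingertips stand 25 mm ahead of it and the grasp point (between the pads) lies 6 mm ahead of it; z points along the fingers, y is the line along which they close (so a half turn about z gives the same grasp; the last joint's range is limited). The gripper opens to 85 mm and grips with 20 to 120 N. Pads are 22 mm wide; open, the fingers measure 114 mm over their backs; the gripper's body (76 mm by 85 mm) begins 54 mm behind the grasp point. The pads swing forward as they close: fully open they stand 13 mm farther back than shut.
Start: joints at [-0.955, 0.255, 0.108, 0, -1.424, -0.285], TCP at [178.659, -520.167, 256.283] pointing down, gripper open.
Joint ranges: [-2.95, 2.95], [-1.21, 1.97], [-1.09, 1.5], [-2.87, 1.71], [-2.94, -0.07], [-3.05, 3.05]. Speed limits (rad/s): [2.57, 2.57, 3.14, 3.14, 3.14, 3.14].

### API

Orientations are given as a unit quaternion [x, y, z, w].
In Python, from plant import manip, capture, job, models gives the robot as it stands.
- The arm moves only by the tool step_arm, never from a script. Its argument "deltas" is a list that holds one entry, the list of rows, each a list of 7 numbers: the opening, from -1 (shut) to 1 (fully open), then the shift along the tool's x, y, z in cm, then the turn, a rotation vector about the tool's x, y, z in rad. In form: [[[jaw, tx, ty, tz, rx, ry, rz], ...]]. A call has 1 to 10 rows; each row shifts and turns the commanded pose from where the row before left it, along the tool's axes as they then stand; what a row does not reach is not made up. A row lasts 1/12 s, in which the tool goes at most 41.7 mm and 7.16 degrees, less where a joint would pass 70% of its speed; a pose out of reach is approached as far as the arm can. A call with a gripper value outside its range is refused whole. The fingers move at their own pace and stop on an object; "force" is the grip in N (left out, the last holds). Time passes only in rows, so rows that do not move let the fingers close. It gives the time, the measured TCP pose, the force, the opening and the grip force at its end, in the units of the state.
- manip.get_obs(): the state, without advancing time (a new reading comes with each control period).
- capture(name): name is "side" or "top"; returns a dict with "frame" (384x512x3 uint8, blue, green, red), "K" (3x3 intrinsics, pixels), "T" (4x4, takes a point from camera to world coordinates). Camera axes: x right, y down, z forward; pixel columns grow to the right and rows downward; lengths in mm; the calibration is good to about 2 mm. A picture is of the moment at which its call begins. There is no depth.
- job.job_done(): hands the job in; it is judged then, once.
Trained networks look in a picture, given as the dict that the camera call returned (one of the last four; its "shot" number tells which), for a name from the list of things; names that differ only in an ending like _2 or _b are one class to them, and where a whole thing is asked for, a point or a joint stands for the part that bears it (a point fixed in the world has none). Each returns a list of dicts, best first, with "confidence" (0 to 1); they miss things now and then, are a little off and sometimes report something else, mostly with a low value. They report only what shows in the picture. A call takes as long as a camera call.
- models.spot_in(picture, label): "centre" ([x, y, z] in mm, in the coordinates of the camera as it stood for that picture, good to about 4 mm: the middle of the surface that is visible of it).
- models.pinpoint(picture, label): "centre" ([x, y, z] in mm, in the coordinates of the camera as it stood for that picture, good to about 4 mm: a listed point, or the origin of a listed thing).
The state is a dict: "t": time; "joint_positions": joint angles; "dq": joint speeds; "joint_efforts": joint torques, N m; "position": TCP position; "orientation": TCP orientation; "force": force on the tool from outside, world axes, zero at the start; "ft_torque": the same for the moment, N m; "width": finger opening in mm; "finger_force": force on a finger pad.
Only numpy, scipy, OpenCV 4.12 (cv2) and the standard library are available. Lean on these libraries where they do the work, as an engineer would, in place of code of your own. Each camera call takes 0.05 s, during which the arm holds its last target. There are 200 camera calls.

### The job

The round hub modules go back on their dock on this desk. First clear the crumpled paper off the dock and into the little waste bin; then set the wider disc flat in the middle of the dock, and after that lay the smaller disc, which stands on edge in the wooden block, flat and centred on top of the wider one. Set the discs down on the stack rather than dropping them, and leave the mug and the mouse where they are.

Things in the scene. Friction and masses are not known exactly. Their poses are not given: they have to be found in the camera images.
- dock: Fixed round grey plastic dock plate lying on the desk, 96 mm diameter, 10 mm thick, flat top with a fine ring line and a metal contact in the middle. Origin at the centre of its underside, z up. Its position varies.
- paper: Crumpled paper ball, a rigid faceted lump about 44 mm high and 40 to 48 mm across, 15 g, starting on the dock, anywhere within about 20 mm of its centre. Origin at the middle of its underside as it starts (22 mm below its centre).
- bin: Fixed round open waste bin of dark metal on the desk, 120 mm diameter at the rim, 90 mm high, wall 3 mm, narrowing a little downwards. Origin at the centre of its underside, z up. It stands on the left or on the right, the mug on the other side.
- wide: The wider hub module: white plastic disc with a grey seam round its rim, 64 mm diameter, 20 mm thick, about 140 g, starting flat on the desk. Origin at its centre; its z axis is the disc's axis. Either face may be up.
- small: The smaller hub module: white plastic disc with a grey seam round its rim, 52 mm diameter, 18 mm thick, about 90 g. Origin at its centre; its x axis is the disc's axis. It starts standing on edge in the block's slot, centre 34 mm above the desk, its upper 32 mm above the block's top. Either face may be up in the stack. There is bare desk in the middle to lay it flat.
- block: Fixed dark wooden desk block, 60 mm (x) by 100 mm (y) by 28 mm high, with one slot in its top 21 mm (x) by 55 mm (y), 20 mm deep. Origin at the centre of its underside, z up. The slot's long side runs along its y axis; the disc's axis lies along its x.
- mug: Bystander: blue ceramic mug, 80 mm diameter, 90 mm high, handle on its +y side. Origin at the centre of its underside.
- mouse: Bystander: black computer mouse, about 105 x 60 x 34 mm. Origin at the middle of its underside.

How it is judged:
By the outcome, as a careful person would: the job done as asked, in the order asked, and still so for the second after the job is handed in, with the robot touching nothing.
It also fails if it takes over 72 s, if anything falls off the work surface, if the arm or the gripper's body presses on something with over 40 N, if the wrist force passes 120 N, or if a joint passes its speed limit or range.

## Working session

There is one attempt and no reset: what is moved stays moved. The work goes in short steps, Python scripts to look and compute and a tool call to move; the robot and the scene stay as the last step left them, time stands still between calls to the robot, and variables do not carry over. Pictures are saved under pics/ and viewed, at most 10 in all, crops included, and the job is handed in when it is done.

Besides the shell and the picture viewer there is one more tool, called as name([rows], argument=value, ...), one row to a line, values as JSON. step_arm: Moves the arm, as the interface text tells. Its arguments: {"type":"object","properties":{"deltas":{"type":"array"},"force":{"type":"number"}},"required":["deltas"]}

```bash
mkdir -p pics; ls
cat > h.py <<'E'
import numpy as np, cv2
from plant import manip, capture, job, models
from scipy.spatial.transform import Rotation as R
def w(T,p): return (T[:3,:3]@np.array(p)+T[:3,3])
def look(names,views=("top","side")):
    out={}
    for v in views:
        c=capture(v); out[v]=c; T=np.array(c["T"])
        for n in names:
            for f in ("pinpoint","spot_in"):
                r=getattr(models,f)(c,n)
                print(v,f,n,[(np.round(w(T,d["centre"]),1).tolist(),round(d["confidence"],2)) for d in r[:2]])
    return out
def st():
    o=manip.get_obs()
    for k in ("t","position","orientation","force","width","finger_force","joint_positions"): print(k,np.round(o[k],3))
E
python3 - <<'E'
from h import *
o=look(["dock","paper","bin","wide","small","block","mug","mouse"])
for v in o: cv2.imwrite(f"pics/{v}0.png",o[v]["frame"]); print(np.round(o[v]["K"],1).tolist(),np.round(o[v]["T"],3).tolist())
st()
E
```

```text
pics
top pinpoint dock [([458.2, -254.6, 1.5], 0.71)]
top spot_in dock [([447.7, -246.5, 10.5], 0.94), ([640.9, 292.0, 32.9], 0.47)]
top pinpoint paper [([467.1, -245.3, 11.8], 0.83)]
top spot_in paper [([463.6, -241.4, 49.0], 0.93)]
top pinpoint bin [([636.3, 270.0, 0.1], 0.7), ([628.5, -10.5, 5.8], 0.6)]
top spot_in bin [([644.2, 291.7, 35.7], 0.75)]
top pinpoint wide [([627.2, -14.1, 10.2], 0.75)]
top spot_in wide [([626.7, -14.4, 21.7], 0.94)]
top pinpoint small [([449.4, 209.4, 35.4], 0.48)]
top spot_in small [([446.3, 207.3, 56.9], 0.74)]
top pinpoint block [([452.9, 212.3, -0.8], 0.73)]
top spot_in block [([451.1, 205.3, 25.2], 0.79)]
top pinpoint mug [([649.0, -292.7, 0.6], 0.75)]
top spot_in mug [([653.0, -296.1, 45.0], 0.81)]
top pinpoint mouse [([781.7, -7.1, 1.1], 0.83)]
top spot_in mouse [([772.7, -6.1, 27.4], 0.91)]
side pinpoint dock [([459.2, -249.2, 2.2], 0.57)]
side spot_in dock [([446.1, -269.9, 10.7], 0.83)]
side pinpoint paper [([470.2, -243.2, 11.0], 0.66)]
side spot_in paper [([465.8, -252.9, 48.9], 0.72)]
side pinpoint bin [([631.6, 276.9, 0.5], 0.6)]
side spo
[... 503 characters left out ...]
6.9, -252.2, 44.7], 0.27)]
side pinpoint mouse [([781.6, -10.9, 1.3], 0.61)]
side spot_in mouse [([771.4, -20.4, 26.1], 0.85)]
[[355.3, 0.0, 258.8], [0.0, 355.3, 189.3], [0.0, 0.0, 1.0]] [[0.013, -0.984, 0.176, 488.286], [-0.999, -0.007, 0.033, -8.968], [-0.031, -0.177, -0.984, 826.283], [0.0, 0.0, 0.0, 1.0]]
[[373.7, 0.0, 264.8], [0.0, 373.7, 193.8], [0.0, 0.0, 1.0]] [[0.928, -0.25, 0.278, 377.502], [-0.374, -0.604, 0.704, -651.435], [-0.008, -0.757, -0.654, 642.683], [0.0, 0.0, 0.0, 1.0]]
t 1.7
position [ 178.675 -520.185  256.293]
orientation [-0.165  0.986 -0.     0.   ]
force [ 0.336 -0.149  0.444]
width 85.429
finger_force 0.0
joint_positions [-0.955  0.255  0.108 -0.    -1.424 -0.285]
```

View pics/top0.png

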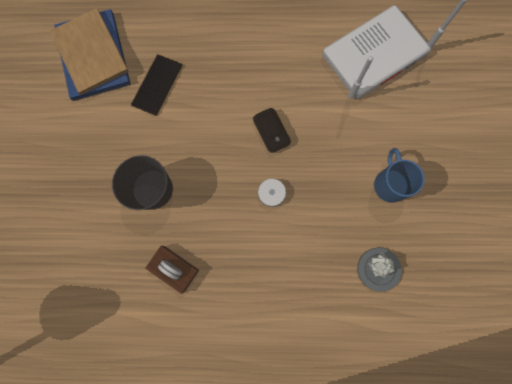

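View pics/side0.png

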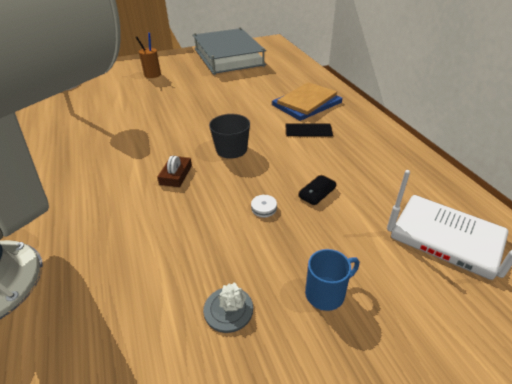

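Top view: dock (380,269) with paper (382,266), wide disc (272,192), small disc in a turned block (172,269), bin (141,184), mug (400,180), mouse (271,130). The side view agrees: wide (264,206), block (175,170), dock (228,309). Next I refine from the pixels.

```bash
cat >> h.py <<'E'
def ray(c,uv):
    T=np.array(c["T"]);d=np.linalg.inv(np.array(c["K"]))@np.array([uv[0],uv[1],1.]);return T[:3,3],T[:3,:3]@d
def onz(c,uv,z):
    o,d=ray(c,uv);return o+d*(z-o[2])/d[2]
def tri(c1,u1,c2,u2):
    o1,d1=ray(c1,u1);o2,d2=ray(c2,u2);d1/=np.linalg.norm(d1);d2/=np.linalg.norm(d2)
    s=np.linalg.lstsq(np.c_[d1,-d2],o2-o1,rcond=None)[0];a=o1+s[0]*d1;b=o2+s[1]*d2
    return (a+b)/2,np.linalg.norm(a-b)
def proj(c,p):
    T=np.linalg.inv(np.array(c["T"]));q=np.array(c["K"])@(T[:3,:3]@np.array(p)+T[:3,3]);return q[:2]/q[2]
def blob(c,p,r,kind):
    """largest blob near projected p; kind white/dark/grey"""
    f=c["frame"];hsv=cv2.cvtColor(f,cv2.COLOR_BGR2HSV);S,V=hsv[...,1].astype(int),hsv[...,2].astype(int)
    m={"white":(S<60)&(V>110),"dark":(V<75),"grey":(S<70)}[kind].astype(np.uint8)
    u=proj(c,p);k=np.zeros_like(m);cv2.circle(k,tuple(int(x) for x in u),r,1,-1);m*=k
    n,l,s,ce=cv2.connectedComponentsWithStats(m);i=1+np.argmax(s[1:,4])
    cnt=max(cv2.findContours((l==i).astype(np.uint8),cv2.RETR_EXTERNAL,cv2.CHAIN_APPROX_NONE)[0],key=len)
    return ce[i],s[i,4],cnt
E
python3 - <<'E'
from h import *
t,s=capture("top"),capture("side")
for n,p,r,k in [("wide",(627,-12,20),24,"white"),("paper",(466,-246,35),24,"white"),("small",(451,210,45),20,"white")]:
    a,b=blob(t,p,r,k),blob(s,p,r,k);print(n,a[0],a[1],b[0],b[1],tri(t,a[0],s,b[0]))
    P=np.array([onz(t,q[0],{"wide":20,"paper":22,"small":45}[n])[:2] for q in a[2]]).astype(np.float32)
    print(cv2.minEnclosingCircle(P),cv2.minAreaRect(P))
for c in (t,s):
    a=blob(c,(458,-252,10),34,"grey");h=cv2.convexHull(a[2]);P=np.array([onz(c,q[0],10)[:2] for q in h]).astype(np.float32);print("dock",a[1],cv2.minEnclosingCircle(P),cv2.fitEllipse(P))
    a=blob(c,(452,211,20),38,"dark");h=cv2.convexHull(a[2]);P=np.array([onz(c,q[0],28)[:2] for q in h]).astype(np.float32);print("block",a[1],cv2.minAreaRect(P))
ims=[]
for c,p in ((t,(452,211,28)),(s,(452,211,28)),(t,(460,-250,20)),(s,(460,-250,20))):
    u,v=proj(c,p).astype(int);ims.append(cv2.resize(c["frame"][v-40:v+40,u-50:u+50],(400,300),interpolation=cv2.INTER_CUBIC))
cv2.imwrite("pics/c.png",np.vstack([np.hstack(ims[:2]),np.hstack(ims[2:])]))
E
```

```text
wide [271.60063391 192.08399366] 631 [263.39812646 204.56674473] 427 (array([627.07444847, -11.23017529,  13.73027011]), np.float64(1.3862260551620884))
((626.8036499023438, -11.622751235961914), 32.976417541503906) ((625.949951171875, -12.22769546508789), (63.02870559692383, 64.40962982177734), 0.5152482390403748)
paper [380.83554377 265.89655172] 377 [228.31632653 299.34580499] 882 (array([ 462.220443  , -249.03587969,   29.78195489]), np.float64(4.164227823218616))
((462.75067138671875, -250.88906860351562), 27.699947357177734) ((464.3370666503906, -252.8446044921875), (46.89500045776367, 47.86967086791992), 26.512853622436523)
small [167.10365854 269.87804878] 164 [171.1826087  163.04347826] 115 (array([447.37732177, 215.76313624,  38.65959582]), np.float64(4.248993036132273))
((450.63970947265625, 211.7577362060547), 23.35959243774414) ((449.0342712402344, 212.77296447753906), (45.19548797607422, 19.069053649902344), 57.69285202026367)
dock 1536 ((456.8642272949219, -251.35739135742188), 48.49259948730469) ((456.97149658203125, -251.45660400390625), (95.34971618652344, 96.83377838134766), 6.597424030303955)
block 384 ((453.4163818359375, 204.98379516601562), (98.49333953857422, 56.481666564941406), 57.42850112915039)
dock 1826 ((460.3949890136719, -250.87911987304688), 53.6837272644043) ((457.2348937988281, -251.61370849609375), (92.91718292236328, 105.64301300048828), 163.2164764404297)
block 355 ((447.9622497558594, 188.20645141601562), (117.47587585449219, 68.77935791015625), 57.681461334228516)
```

View pics/c.png

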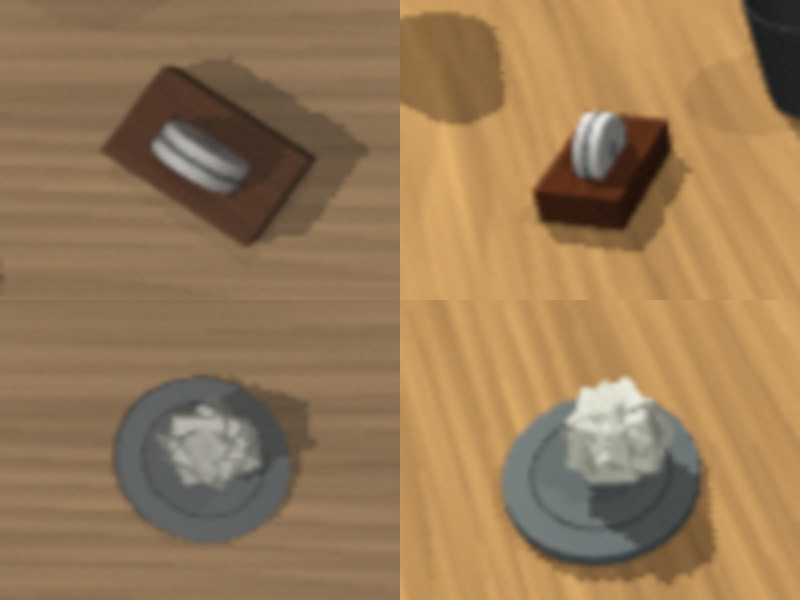

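The picture shows the dock at (457,-251), the paper near (465,-247), and the block's long axis at about 57° with the disc crest near (451,211). First move: square the tool with the world and go above the paper.

step_arm([
  [[1,0,0,4,0,0,0.111],[1,0,0,4,0,0,0.111],[1,0,0,4,0,0,0.11],[1,-2.86,2.72,0,0,0,0],[1,-2.86,2.72,0,0,0,0],[1,-2.86,2.72,0,0,0,0],[1,-2.86,2.72,0,0,0,0],[1,-2.86,2.72,0,0,0,0],[1,-2.86,2.72,0,0,0,0],[1,-2.86,2.72,0,0,0,0]],
], force=30)

```text
t: 2.63
position: [380.3, -328.5, 136.6]
orientation: [0.001, 1.0, -0.0, 0.0]
force: [1.3, -1.3, 0.2]
width: 85.0
finger_force: 0.0
```

step_arm([
  [[1,-2.86,2.74,0,0,0,0],[1,-2.86,2.74,0,0,0,0],[1,-2.86,2.74,0,0,0,0],[1,0,0,3.5,0,0,0],[1,0,0,3.5,0,0,0],[1,0,0,2.4,0,0,0],[-1,0,0,0,0,0,0],[-1,0,0,0,0,0,0],[-1,0,0,0,0,0,0],[-1,0,0,0,0,0,0]],
], force=30)

```text
t: 3.47
position: [466.6, -248.8, 44.7]
orientation: [0.0, 1.0, -0.001, 0.002]
force: [0.4, -0.2, 0.4]
width: 46.5
finger_force: 30.7
```

step_arm([
  [[-1,0,0,0,0,0,0],[-1,0,0,0,0,0,0],[-1,0,0,0,0,0,0],[-1,0,0,0,0,0,0]],
])

```text
t: 3.8
position: [466.6, -248.7, 44.6]
orientation: [0.0, 1.0, -0.001, 0.002]
force: [-0.5, -0.6, 7.5]
width: 46.4
finger_force: 31.2
```

step_arm([
  [[-1,0,0,-3.65,0,0,0],[-1,0,0,-3.65,0,0,0],[-1,0,0,-3.65,0,0,0],[-1,0,0,-3.65,0,0,0],[-1,-1.2,3.73,0,0,0,0],[-1,-1.2,3.73,0,0,0,0],[-1,-1.2,3.73,0,0,0,0],[-1,-1.2,3.73,0,0,0,0],[-1,-1.2,3.73,0,0,0,0],[-1,-1.2,3.73,0,0,0,0]],
])

```text
t: 4.63
position: [537.4, -22.3, 189.2]
orientation: [0.001, 1.0, 0.0, 0.001]
force: [0.5, -1.4, -0.3]
width: 46.6
finger_force: 31.1
```

step_arm([
  [[-1,-1.2,3.73,0,0,0,0],[-1,-1.2,3.73,0,0,0,0],[-1,-1.2,3.73,0,0,0,0],[-1,-1.2,3.73,0,0,0,0],[-1,-1.2,3.73,0,0,0,0],[-1,-1.2,3.73,0,0,0,0],[-1,-1.2,3.73,0,0,0,0],[-1,-1.2,3.73,0,0,0,0],[-1,0,0,0,0,0,0]],
])

```text
t: 5.38
position: [633.8, 280.2, 186.2]
orientation: [-0.002, 1.0, 0.0, -0.001]
force: [-2.2, -1.1, -1.6]
width: 46.8
finger_force: 31.1
```

Run:
```python
from h import *
t,s=capture("top"),capture("side")
cv2.imwrite("pics/d.png",np.hstack([cv2.resize(x,(400,300)) for x in (t["frame"],s["frame"])]))
st()
```

```text
t 5.483
position [633.375 275.625 187.488]
orientation [-0.     1.    -0.    -0.001]
force [-0.811 -0.034 -0.388]
width 46.723
finger_force 31.095
joint_positions [ 0.636  0.563  0.403 -0.    -1.412 -2.206]
```

View pics/d.png

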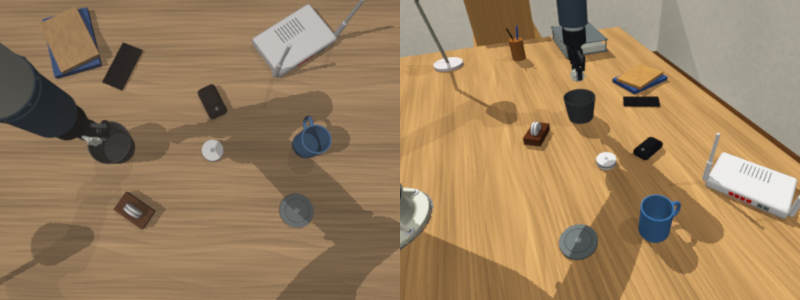

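Both views show the paper held over the bin (about (105,140) on the left), and the dock is clear. I lower, release, and rise.

step_arm([
  [[-1,0,0,3.3,0,0,0],[-1,0,0,3.2,0,0,0],[-1,0,0,0,0,0,0],[0.5,0,0,0,0,0,0],[0.5,0,0,0,0,0,0],[0.5,0,0,0,0,0,0],[0.5,0,0,0,0,0,0],[0.5,0,0,-3,0,0,0],[0.5,0,0,-3.5,0,0,0],[0.5,0,0,0,0,0,0]],
])

```text
t: 6.32
position: [637.1, 274.8, 198.3]
orientation: [0.0, 1.0, 0.003, 0.007]
force: [1.7, 1.1, 2.7]
width: 64.0
finger_force: 0.0
```

Run:
```python
from h import *
o=look(["paper","wide","dock"])
t,s=o["top"],o["side"]
cv2.imwrite("pics/e.png",np.hstack([cv2.resize(x,(400,300)) for x in (t["frame"][120:270,80:280],s["frame"][80:230,140:340])]))
for z,p in ((20,(627,-12,20)),):
  for c in (t,s):
    a=blob(c,p,24,"white");P=np.array([onz(c,q[0],20)[:2] for q in a[2]]).astype(np.float32);print("wide",a[1],cv2.minEnclosingCircle(P),cv2.fitEllipse(P))
for c in (t,s):
    a=blob(c,(457,-251,10),34,"grey");P=np.array([onz(c,q[0],10)[:2] for q in cv2.convexHull(a[2])]).astype(np.float32);print("dock",a[1],cv2.minEnclosingCircle(P),cv2.fitEllipse(P))
st()
```

```text
top pinpoint paper [([636.8, 273.1, 5.3], 0.57), ([635.2, 271.0, 2.3], 0.57)]
top spot_in paper [([448.7, 204.2, 26.2], 0.45)]
top pinpoint wide [([629.4, -14.6, 7.0], 0.64)]
top spot_in wide [([624.6, -10.7, 17.5], 0.64)]
top pinpoint dock [([459.1, -252.2, 2.0], 0.57)]
top spot_in dock [([455.9, -251.6, 10.4], 0.76)]
side pinpoint paper []
side spot_in paper []
side pinpoint wide [([627.9, -6.2, 7.8], 0.64)]
side spot_in wide [([621.5, -17.4, 18.6], 0.98)]
side pinpoint dock [([457.0, -249.4, 0.8], 0.86)]
side spot_in dock [([457.5, -257.3, 10.4], 0.78), ([621.1, -15.4, 20.6], 0.72)]
wide 634 ((626.897705078125, -11.916462898254395), 33.166419982910156) ((626.7877197265625, -11.293187141418457), (63.1324462890625, 64.43208312988281), 65.75419616699219)
wide 438 ((622.975341796875, -19.58363914489746), 39.84825134277344) ((623.9891967773438, -17.94693374633789), (63.159488677978516, 76.6568832397461), 158.0888214111328)
dock 1533 ((456.8816223144531, -251.35134887695312), 48.49345397949219) ((456.9864196777344, -251.42068481445312), (95.38999938964844, 96.74736022949219), 1.1324329376220703)
dock 1779 ((455.9984130859375, -254.04637145996094), 49.22673416137695) ((456.27740478515625, -254.08370971679688), (94.10189056396484, 98.45848846435547), 174.4669647216797)
t 7.017
position [633.6   274.069 188.105]
orientation [ 0.001  1.    -0.    -0.   ]
force [-0.573  0.169  0.921]
width 63.857
finger_force 0.0
joint_positions [ 0.634  0.561  0.402  0.    -1.411 -2.206]
```

View pics/e.png

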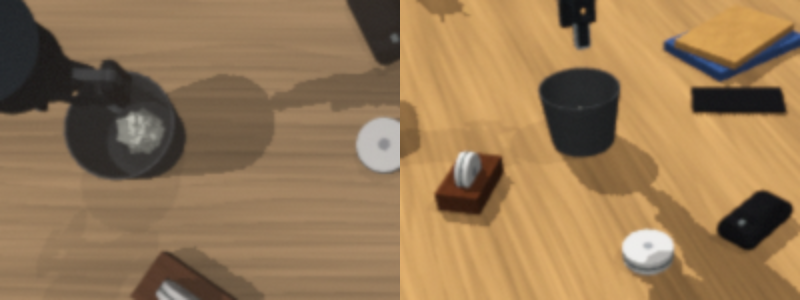

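The paper lies in the bin at crop (140,130); the wide disc's centre is at (627,-11.5) and the dock's at (457,-251.4). Now for the wide disc.

step_arm([
  [[1,0.08,-3.6,0,0,0,0],[1,0.08,-3.6,0,0,0,0],[1,0.08,-3.575,2,0,0,0],[1,0.08,-3.575,2,0,0,0],[1,0.08,-3.575,2,0,0,0],[1,0.08,-3.575,2,0,0,0],[1,0.08,-3.575,2,0,0,0],[1,0.08,-3.575,2,0,0,0],[1,0,0,0,0,0,0],[1,0,0,0,0,0,0]],
])

```text
t: 7.85
position: [625.8, -14.7, 66.9]
orientation: [0.002, 1.0, -0.0, -0.001]
force: [0.6, 0.1, 0.8]
width: 85.7
finger_force: 0.0
```

step_arm([
  [[1,0,0,1.8,0,0,0],[1,0,0,1.8,0,0,0],[1,0,0,0,0,0,0],[1,0,0,0.3,0,0,0],[1,0,0,0.2,0,0,0],[1,0,0,0,0,0,0]],
])

```text
t: 8.35
position: [627.6, -11.8, 28.2]
orientation: [0.0, 1.0, 0.0, 0.001]
force: [0.2, 0.7, 0.4]
width: 85.6
finger_force: 0.0
```

step_arm([
  [[1,0,0,0.2,0,0,0],[1,0,0,0.2,0,0,0],[1,0,0,0,0,0,0]],
], force=30)

```text
t: 8.6
position: [626.8, -12.3, 23.3]
orientation: [0.001, 1.0, 0.0, 0.0]
force: [-0.9, 0.2, -0.1]
width: 85.2
finger_force: 0.0
```

step_arm([
  [[0.4,0,0,0,0,0,0],[0.4,0,0,0,0,0,0],[0.3,0,0,0,0,0,0],[0.3,0,0,0,0,0,0],[0.3,0,0,0,0,0,0]],
], force=30)

```text
t: 9.02
position: [627.2, -12.4, 23.8]
orientation: [0.001, 1.0, 0.0, 0.0]
force: [-1.7, 1.1, 3.7]
width: 62.9
finger_force: 33.4
```

step_arm([
  [[-1,0,0,-2,0,0,0],[-1,0,0,-4,0,0,0],[-1,2.1,-3,0,0,0,0],[-1,2.1,-3,0,0,0,0],[-1,2.1,-3,0,0,0,0],[-1,2.1,-3,0,0,0,0],[-1,2.1,-3,0,0,0,0],[-1,2.1,-3,0,0,0,0],[-1,2.1,-3,0,0,0,0],[-1,2.1,-2.9,0,0,0,0]],
], force=45)

```text
t: 9.85
position: [457.0, -252.4, 82.9]
orientation: [0.001, 1.0, 0.0, -0.0]
force: [-0.1, -0.3, -1.3]
width: 62.3
finger_force: 50.7
```

step_arm([
  [[-1,0,0,0,0,0,0],[-1,0,0,0,0,0,0],[-1,0,0,0,0,0,0],[-1,0,0,0,0,0,0]],
])

```text
t: 10.18
position: [459.1, -250.6, 83.1]
orientation: [0.0, 1.0, 0.0, -0.0]
force: [-0.5, 0.6, -1.4]
width: 62.2
finger_force: 50.6
```

Run:
```python
from h import *
st()
o=look(["wide","dock"])
cv2.imwrite("pics/f.png",np.hstack([cv2.resize(x["frame"][int(v)-60:int(v)+60,int(u)-80:int(u)+80],(400,300)) for x in o.values() for u,v in [proj(x,(457,-251,40))]]))
```

```text
t 10.183
position [ 459.062 -250.629   83.118]
orientation [ 0.  1.  0. -0.]
force [-0.46   0.576 -1.412]
width 62.217
finger_force 50.61
joint_positions [-0.2    0.324 -0.262 -0.    -0.985 -1.371]
top pinpoint wide [([449.0, 206.7, 33.7], 0.73)]
top spot_in wide []
top pinpoint dock []
top spot_in dock []
side pinpoint wide [([462.1, -249.6, 69.8], 0.85), ([452.5, 210.5, -1.2], 0.39)]
side spot_in wide [([441.2, -256.1, 80.2], 0.65)]
side pinpoint dock [([456.7, -250.2, 1.9], 0.88), ([781.4, -7.4, -0.5], 0.3)]
side spot_in dock [([449.5, -266.6, 10.8], 0.66)]
```

View pics/f.png

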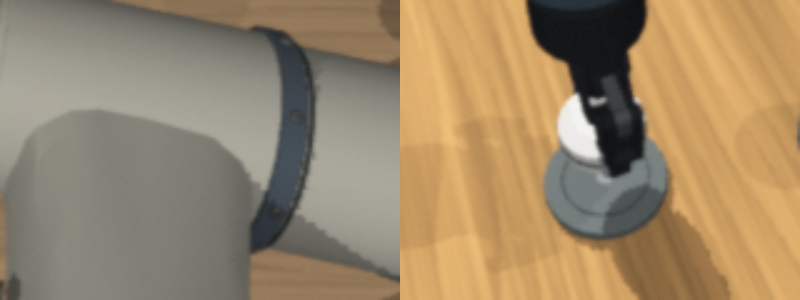

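The side view shows the disc held level over the dock. I lower it slowly.

step_arm([
  [[-1,0.2,-0.1,2.5,0,0,0],[-1,0,0,1.7,0,0,0],[-1,0,0,0.4,0,0,0],[-1,0,0,0.2,0,0,0],[-1,0,0,0,0,0,0],[-1,0,0,0,0,0,0]],
])

```text
t: 11.18
position: [457.4, -252.5, 36.3]
orientation: [0.0, 1.0, -0.0, 0.001]
force: [0.6, 0.3, -1.0]
width: 62.3
finger_force: 50.6
```

step_arm([
  [[-1,0,0,0.1,0,0,0],[-1,0,0,0.1,0,0,0],[-1,0,0,0,0,0,0],[-1,0,0,0,0,0,0]],
])

```text
t: 11.52
position: [457.3, -252.4, 34.0]
orientation: [0.0, 1.0, -0.0, 0.001]
force: [0.8, -0.1, 2.7]
width: 62.4
finger_force: 51.0
```

step_arm([
  [[-1,0,0,0.05,0,0,0],[0.6,0,0,0,0,0,0],[1,0,0,0,0,0,0],[1,0,0,0,0,0,0],[1,0,0,-1,0,0,0],[1,0,0,-4,0,0,0],[1,0,0,-4,0,0,0],[1,0,0,-4,0,0,0],[1,0,4,0,0,0,0],[1,0,4,0,0,0,0]],
])

```text
t: 12.35
position: [458.2, -172.8, 166.2]
orientation: [0.003, 1.0, -0.0, 0.003]
force: [0.4, 1.2, -0.8]
width: 85.2
finger_force: 0.0
```

step_arm([
  [[1,0,4,0,0,0,0],[1,0,4,0,0,0,0],[1,0,4,0,0,0,0],[1,0,4,0,0,0,0],[1,0,4,0,0,0,0],[1,0,0,0,0,0,0]],
])

```text
t: 12.85
position: [457.1, 33.1, 163.7]
orientation: [-0.002, 1.0, 0.001, 0.001]
force: [0.1, -0.5, 0.4]
width: 85.2
finger_force: 0.0
```

```bash
cat >> h.py <<'E'
def disc(c,p,r,z,kind):
    a=blob(c,p,r,kind);P=np.array([onz(c,q[0],z)[:2] for q in cv2.convexHull(a[2])]).astype(np.float32)
    print(kind,a[1],np.round(cv2.minEnclosingCircle(P)[0],1),np.round(cv2.fitEllipse(P)[:2],1).tolist())
E
python3 - <<'E'
from h import *
st()
t,s=capture("top"),capture("side")
for c in (t,s): disc(c,(457,-251,30),32,30,"white");disc(c,(457,-251,10),34,10,"grey")
for c in (t,s):
  for n in ("wide","dock","small","block"):
    r=models.pinpoint(c,n);print(n,[(w(np.array(c["T"]),d["centre"]).round(1).tolist(),d["confidence"]) for d in r[:2]])
ims=[]
for c,p in ((t,(452,211,28)),(s,(452,211,28)),(t,(460,-250,20)),(s,(460,-250,20))):
    u,v=proj(c,p).astype(int);ims.append(cv2.resize(c["frame"][v-40:v+40,u-50:u+50],(400,300),interpolation=cv2.INTER_CUBIC))
    print(u,v)
cv2.imwrite("pics/g.png",np.vstack([np.hstack(ims[:2]),np.hstack(ims[2:])]))
E
```

```text
t 12.85
position [457.115  33.089 163.701]
orientation [-0.002  1.     0.001  0.001]
force [ 0.124 -0.45   0.369]
width 85.213
finger_force 0.0
joint_positions [ 4.150e-01  1.250e-01 -2.960e-01 -1.000e-03 -1.147e+00 -1.981e+00]
white 692 [ 456.6 -251.6] [[456.8, -251.8], [63.1, 64.2]]
grey 1535 [ 456.9 -251.3] [[457.0, -251.3], [95.4, 97.0]]
white 1123 [ 453.5 -263.8] [[448.3, -259.9], [73.4, 90.3]]
grey 1779 [ 456.1 -254. ] [[456.3, -254.1], [94.1, 98.4]]
wide [([457.0, -256.2, 21.1], 0.8), ([637.9, 269.6, 3.3], 0.34)]
dock [([458.4, -255.2, 0.9], 0.9)]
small []
block []
wide [([455.8, -248.2, 18.2], 0.77), ([447.2, 213.5, 39.2], 0.24)]
dock [([456.9, -249.4, 0.3], 0.84)]
small [([450.2, 211.8, 40.2], 0.64), ([782.6, -9.7, -1.8], 0.61)]
block [([451.5, 209.0, -0.7], 0.97)]
170 268
174 166
379 267
228 302
```

View pics/g.png

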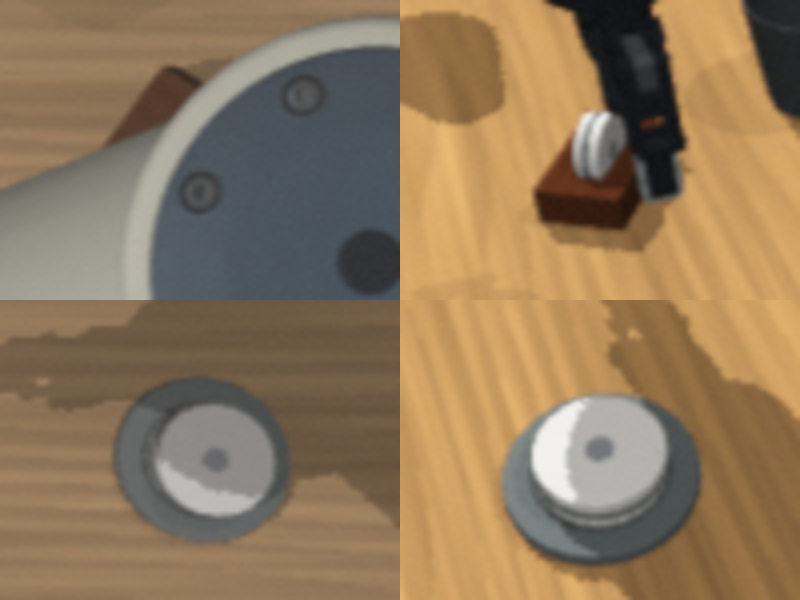

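The wide disc is centred at (456.7,-251.7), lying flat on the dock. Next I fit the standing disc's silhouette in the first pictures to get its pose.

```bash
cat > fit.py <<'E'
from h import *
from scipy.optimize import minimize
t,s=capture("top"),capture("side");t["frame"]=cv2.imread("pics/top0.png");s["frame"]=cv2.imread("pics/side0.png")
def hullmask(c,pts,sc=8):
    u0=proj(c,(451,210,34))-20
    q=np.array([(proj(c,p)-u0+.5)*sc for p in pts]);m=np.zeros((40*sc,40*sc),np.uint8)
    cv2.fillConvexPoly(m,cv2.convexHull(q.astype(np.int32)),1);return m,u0
def obs(c,sc=8):
    _,u0=hullmask(c,[(451,210,34),(455,210,34),(451,214,30)])
    M=np.float32([[sc,0,-u0[0]*sc],[0,sc,-u0[1]*sc]])
    f=cv2.warpAffine(c["frame"],M,(40*sc,40*sc),flags=cv2.INTER_CUBIC);h=cv2.cvtColor(f,cv2.COLOR_BGR2HSV)
    m=((h[...,1]<75)&(h[...,2]>60)).astype(np.uint8);n,l,st_,ce=cv2.connectedComponentsWithStats(m);i=1+np.argmax(st_[1:,4])
    return cv2.morphologyEx((l==i).astype(np.uint8),cv2.MORPH_CLOSE,np.ones((15,15)))
O=[obs(c) for c in (t,s)];print([int(o.sum()/64) for o in O])
def cost(v,full=False):
    x,y,yaw=v[0],v[1],v[2]/10;a=np.array([np.cos(yaw),np.sin(yaw),0]);b=np.array([-a[1],a[0],0]);P=[]
    for sg in (-9,9):
        for k in np.linspace(0,2*np.pi,72):
            p=np.array([x,y,34])+sg*a+26*(np.cos(k)*b+np.sin(k)*np.array([0,0,1]))
            if p[2]<28: continue
            P.append(p)
    e=[]
    for c,o in zip((t,s),O):
        m,_=hullmask(c,P);e.append(1-(m&o).sum()/(m|o).sum())
    return e if full else sum(e)
best=min((minimize(cost,[451+i,210+j,-5.7],method="Nelder-Mead",options=dict(initial_simplex=np.array([[451+i,210+j,-5.7],[455+i,210+j,-5.7],[451+i,214+j,-5.7],[451+i,210+j,-4.7]]))) for i in (-2,2) for j in (-2,2)),key=lambda r:r.fun)
print(best.x,best.fun,cost(best.x,True))
E
python3 fit.py
```

```text
[297, 192]
[450.85226372 211.50745257  -5.7088395 ] 0.24614673130153675 [np.float64(0.12818110850897735), np.float64(0.1179656227925594)]
```

step_arm([
  [[1,0.12,3.64,0,0,0,0],[1,0.12,3.64,0,0,0,0],[1,0.12,3.64,0,0,0,0],[1,0.12,3.64,0,0,0,0],[1,0.12,3.64,0,0,0,0],[1,0,0,0,0,0,-0.12],[1,0,0,0,0,0,-0.12],[1,0,0,0,0,0,-0.12],[1,0,0,0,0,0,-0.12],[1,0,0,0,0,0,-0.12]],
])

```text
t: 14.28
position: [451.2, 209.8, 162.7]
orientation: [-0.298, 0.955, -0.0, -0.0]
force: [0.2, 0.4, -0.4]
width: 85.2
finger_force: 0.0
```

step_arm([
  [[1,0,0,2,0,0,-0.12],[1,0,0,2,0,0,-0.12],[1,0,0,2,0,0,-0.12],[1,0,0,1,0,0,-0.04],[1,0,0,0,0,0,0],[1,0,0,0,0,0,0],[1,0,0,0,0,0,0]],
])

```text
t: 14.87
position: [451.8, 210.1, 93.7]
orientation: [-0.478, 0.878, -0.0, 0.001]
force: [0.5, -0.7, -0.2]
width: 85.4
finger_force: 0.0
```

```bash
cat >> h.py <<'E'
def to(p):
    o=manip.get_obs();r=R.from_quat(o["orientation"]);print("pos",np.round(o["position"],1),"axes",np.round(r.as_matrix(),3).tolist());print("tool cm",np.round(r.inv().apply(np.array(p)-o["position"])/10,2))
E
python3 -c "
from h import *
to((451,211.5,57))"
```

```text
pos [451.8 210.1  93.7] axes [[-0.543, -0.84, 0.001], [-0.84, 0.543, 0.001], [-0.001, -0.001, -1.0]]
tool cm [-0.07  0.15  3.67]
```

step_arm([
  [[1,-0.05,0.13,2.5,0,0,0],[1,0,0,1.1,0,0,0],[1,0,0,0,0,0,0],[0,0,0,0,0,0,0],[-1,0,0,0,0,0,0],[-1,0,0,0,0,0,0],[-1,0,0,0,0,0,0],[-1,0,0,0,0,0,0],[-1,0,0,0,0,0,0],[-1,0,0,0,0,0,0]],
], force=25)

```text
t: 15.7
position: [450.6, 211.2, 57.4]
orientation: [-0.479, 0.878, 0.0, 0.0]
force: [0.2, -0.6, 2.9]
width: 17.1
finger_force: 29.2
```

step_arm([
  [[-1,0,0,0,0,0,0],[-1,0,0,0,0,0,0],[-1,0,0,0,0,0,0]],
])

```text
t: 15.95
position: [450.6, 211.2, 57.3]
orientation: [-0.479, 0.878, 0.0, 0.0]
force: [-2.6, -0.3, 6.1]
width: 17.4
finger_force: 29.4
```

step_arm([
  [[-1,0,0,-2,0,0,0],[-1,0,0,-3,0,0,0],[-1,0,0,-2,0,0,0],[-1,2.84,-2.28,0,0,0,0],[-1,2.84,-2.28,0,0,0,0],[-1,2.84,-2.28,0,0,0,0],[-1,2.84,-2.28,0,0,0,0],[-1,2.84,-2.28,0,0,0,0],[-1,0,0,0,0,0,-0.114],[-1,0,0,0,0,0,-0.114]],
], force=30)

```text
t: 16.78
position: [468.8, 27.7, 126.2]
orientation: [-0.576, 0.817, 0.0, -0.001]
force: [-0.1, 1.4, -1.5]
width: 17.2
finger_force: 29.8
```

step_arm([
  [[-1,0,0,0,0,0,-0.114],[-1,0,0,0,0,0,-0.114],[-1,0,0,0,0,0,-0.114],[-1,0,0,0,0.11,0,0],[-1,0,0,0,0.11,0,0],[-1,0,0,0,0.11,0,0],[-1,0,0,0,0.11,0,0],[-1,0,0,0,0.12,0,0],[-1,0,0,0,0,0,0],[-1,0,0,0,0,0,0]],
])

```text
t: 17.62
position: [479.1, 14.4, 132.9]
orientation: [-0.681, 0.694, -0.175, 0.155]
force: [-0.2, -1.0, -1.4]
width: 17.3
finger_force: 30.0
```

Run:
```python
from h import *
st();to((470,30,50))
o=look(["small"])
cv2.imwrite("pics/h.png",np.hstack([cv2.resize(x["frame"][int(v)-60:int(v)+60,int(u)-80:int(u)+80],(400,300)) for x in o.values() for u,v in [proj(x,(470,30,100))]]))
```

```text
t 17.617
position [479.125  14.372 132.885]
orientation [-0.681  0.694 -0.175  0.155]
force [-0.157 -0.97  -1.433]
width 17.327
finger_force 29.97
joint_positions [ 0.464 -0.067 -0.901  0.642 -0.395 -1.037]
pos [479.1  14.4 132.9] axes [[-0.024, -0.891, 0.454], [-0.999, 0.011, -0.031], [0.023, -0.454, -0.891]]
tool cm [-1.73  4.59  6.92]
top pinpoint small [([489.7, 12.2, 112.6], 0.51)]
top spot_in small [([487.1, -3.8, 118.9], 0.7)]
side pinpoint small [([491.2, 13.1, 118.3], 0.74), ([456.7, -251.3, 19.4], 0.44)]
side spot_in small [([486.5, -5.5, 130.6], 0.51)]
```

View pics/h.png

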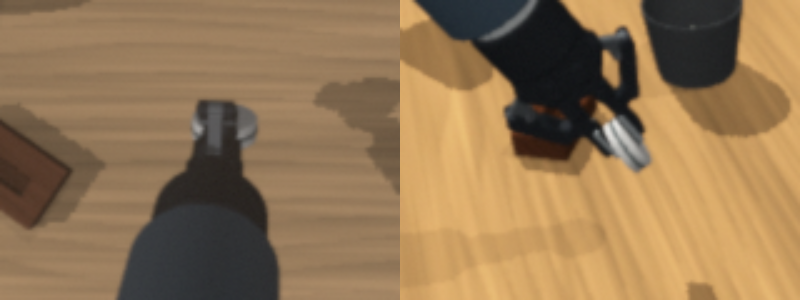

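The tilt is near a wrist limit this way (reached only 27°, and drifted), so I tilt the other way.

step_arm([
  [[-1,0,0,0,-0.11,0,0],[-1,0,0,0,-0.11,0,0],[-1,0,0,0,-0.11,0,0],[-1,0,0,0,-0.11,0,0],[-1,0,0,0,-0.11,0,0],[-1,0,0,0,-0.11,0,0],[-1,0,0,0,-0.11,0,0],[-1,0,0,0,-0.11,0,0],[-1,0,0,0,-0.11,0,0],[-1,0,0,0,-0.11,0,0]],
])

```text
t: 18.75
position: [484.8, 10.7, 135.5]
orientation: [-0.665, 0.692, 0.193, -0.207]
force: [0.6, 1.1, 0.5]
width: 17.5
finger_force: 30.0
```

step_arm([
  [[-1,0,0,0,0,0,0],[-1,0,0,0,0,0,0],[-1,0,0,0,0,0,0]],
])

```text
t: 19.0
position: [484.0, 10.2, 135.1]
orientation: [-0.665, 0.692, 0.19, -0.205]
force: [-0.4, -0.5, -0.4]
width: 17.6
finger_force: 30.0
```

Run:
```python
from h import *
st();to((470,30,53))
```

```text
t 19.0
position [484.013  10.225 135.112]
orientation [-0.665  0.692  0.19  -0.205]
force [-0.377 -0.496 -0.397]
width 17.644
finger_force 29.999
joint_positions [ 0.252  0.573  0.195 -0.127 -1.746 -0.28 ]
pos [484.   10.2 135.1] axes [[-0.032, -0.842, -0.538], [-0.999, 0.043, -0.009], [0.031, 0.537, -0.843]]
tool cm [-2.19 -3.14  7.66]
```

step_arm([
  [[-1,-0.09,-1.54,2.42,0,0,0],[-1,-0.09,-1.54,2.42,0,0,0],[-1,-0.09,-1.54,2.42,0,0,0],[-1,0,0,0,0,0,0],[-1,0,0,0,0,0,0],[-1,0,0,0,0,0,0]],
])

```text
t: 19.5
position: [484.1, 10.0, 51.6]
orientation: [-0.665, 0.693, 0.19, -0.205]
force: [0.9, -0.6, 0.4]
width: 17.7
finger_force: 30.2
```

step_arm([
  [[-1,0,-0.11,0.17,0,0,0],[-1,0,0,0,0,0,0],[-1,0,0,0,0,0,0]],
])

```text
t: 19.75
position: [483.7, 9.8, 48.2]
orientation: [-0.665, 0.693, 0.19, -0.206]
force: [-0.6, -0.1, -0.7]
width: 17.5
finger_force: 30.2
```

step_arm([
  [[-1,0,-0.1,0.15,0,0,0],[-1,0,0,0,0,0,0],[-0.4,0,0,0,0,0,0],[-0.3,0,0,0,0,0,0],[-0.2,0,0,0,0,0,0],[-0.1,0,0,0,0,0,0],[-0.05,0,0,0,0,0,0],[-0.05,0,0,0,0,0,0],[-0.05,0,0,0,0,0,0]],
])

```text
t: 20.5
position: [483.3, 9.6, 45.4]
orientation: [-0.664, 0.693, 0.191, -0.206]
force: [1.0, -0.6, -0.1]
width: 40.2
finger_force: 0.1
```

Run:
```python
from h import *
st()
o=look(["small"])
cv2.imwrite("pics/i.png",np.hstack([cv2.resize(x["frame"][int(v)-60:int(v)+60,int(u)-80:int(u)+80],(400,300)) for x in o.values() for u,v in [proj(x,(470,10,50))]]))
```

```text
t 20.5
position [483.313   9.6    45.406]
orientation [-0.664  0.693  0.191 -0.206]
force [ 1.05  -0.572 -0.055]
width 40.22
finger_force 0.099
joint_positions [ 0.252  0.659  0.095 -0.125 -1.564 -0.257]
top pinpoint small [([478.4, 7.9, 26.5], 0.64)]
top spot_in small [([476.1, -8.4, 34.0], 0.55)]
side pinpoint small [([476.0, 7.6, 27.9], 0.66)]
side spot_in small [([476.8, -1.7, 33.8], 0.76)]
```

View pics/i.png

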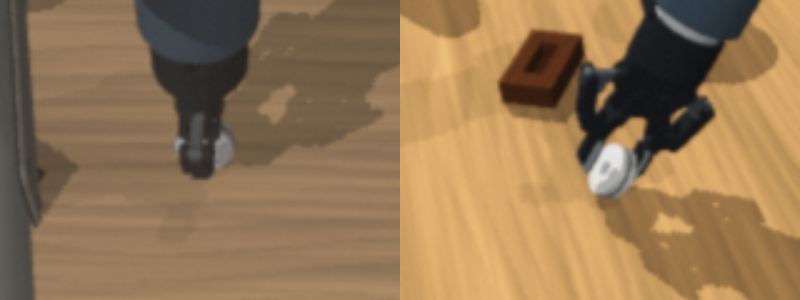

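The disc leans on the lower finger at about (610,170) in the side crop. I draw the tool back along its axis so it lies down.

step_arm([
  [[-0.05,0,0,-1,0,0,0],[-0.05,0,0,-1,0,0,0],[-0.05,0,0,-1,0,0,0],[-0.05,0,0,-1,0,0,0],[-0.05,0,0,-1,0,0,0],[-0.05,0,0,-1,0,0,0],[0,0,0,-2,0,0,0],[0,0,0,-3,0,0,0],[0,0,0,-3,0,0,0],[0,0,0,0,0,0,0]],
])

```text
t: 21.63
position: [563.0, 10.3, 168.8]
orientation: [-0.665, 0.694, 0.187, -0.203]
force: [-0.4, 0.6, -0.2]
width: 42.7
finger_force: 0.0
```

Run:
```python
from h import *
st();to((484,10,160))
o=look(["small"])
cv2.imwrite("pics/j.png",np.hstack([cv2.resize(x["frame"][int(v)-60:int(v)+60,int(u)-80:int(u)+80],(400,300)) for x in o.values() for u,v in [proj(x,(480,10,10))]]))
```

```text
t 21.633
position [562.992  10.338 168.773]
orientation [-0.665  0.694  0.187 -0.203]
force [-0.378  0.569 -0.211]
width 42.724
finger_force 0.0
joint_positions [ 0.227  0.7    0.513 -0.117 -1.931 -0.279]
pos [563.   10.3 168.8] axes [[-0.032, -0.847, -0.53], [-0.999, 0.045, -0.011], [0.033, 0.529, -0.848]]
tool cm [0.26 6.23 4.93]
top pinpoint small [([492.7, 6.2, 11.0], 0.65), ([646.8, -291.2, 2.1], 0.61)]
top spot_in small [([493.8, 8.4, 20.5], 0.75)]
side pinpoint small [([490.1, 5.9, 11.5], 0.62)]
side spot_in small [([487.6, 0.9, 23.6], 0.68)]
```

View pics/j.png

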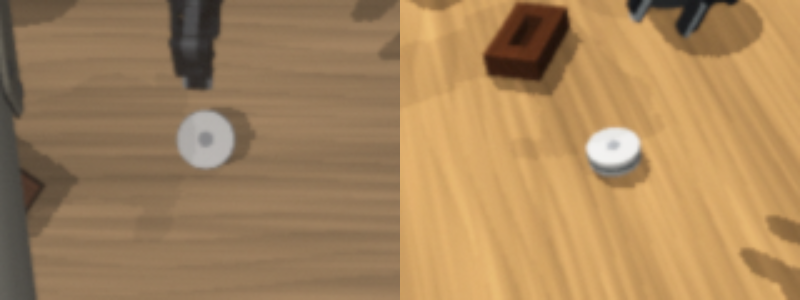

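The disc lies flat at (205,140) in the top crop. I measure its centre and work out the turn back to upright.

Run:
```python
from h import *
t=capture("top");disc(t,(491,6,18),22,18,"white")
o=manip.get_obs();r=R.from_quat(o["orientation"]);g=R.from_matrix(np.array([[0,-1,0],[-1,0,0],[0,0,-1]]))
v=(r.inv()*g).as_rotvec();print(v.round(3),(v/5).round(4))
```

```text
white 452 [492.4   7.3] [[492.4, 7.1], [52.3, 53.2]]
[ 0.571 -0.023 -0.04 ] [ 0.1142 -0.0045 -0.0081]
```

step_arm([
  [[1,0,0,0,0.114,-0.005,-0.008],[1,0,0,0,0.114,-0.005,-0.008],[1,0,0,0,0.114,-0.005,-0.008],[1,0,0,0,0.114,-0.005,-0.008],[1,0,0,0,0.114,-0.004,-0.008],[1,0.15,3.5,0,0,0,0],[1,0.15,3.5,0,0,0,0],[1,0,0,3.5,0,0,0],[1,0,0,3.5,0,0,0],[1,0,0,0,0,0,0]],
])

```text
t: 22.82
position: [483.6, 7.4, 88.0]
orientation: [-0.706, 0.708, 0.004, -0.003]
force: [-0.8, 0.7, -1.0]
width: 85.1
finger_force: 0.0
```

step_arm([
  [[1,0,0,3.5,0,0,0],[1,0,0,0,0,0,0],[1,0,0,0,0,0,0],[1,0,0,0,0,0,0]],
])

```text
t: 23.15
position: [490.2, 8.3, 60.1]
orientation: [-0.707, 0.707, -0.0, 0.001]
force: [0.0, -0.6, 0.6]
width: 85.1
finger_force: 0.0
```

Run:
```python
from h import *
to((492.4,7.2,22.5));print(manip.get_obs()["joint_positions"])
```

```text
pos [490.2   8.3  60.1] axes [[-0.0, -1.0, 0.003], [-1.0, 0.0, 0.001], [-0.001, -0.003, -1.0]]
tool cm [ 0.12 -0.21  3.76]
[ 3.37140990e-01  2.93631531e-01 -3.77996435e-01 -3.23191211e-04
 -8.96350805e-01 -3.37196394e-01]
```

step_arm([
  [[1,0.1,-0.2,2.6,0,0,0],[1,0,0,1,0,0,0],[1,0,0,0,0,0,0],[0.4,0,0,0,0,0,0],[0.2,0,0,0,0,0,0],[0.1,0,0,0,0,0,0],[0,0,0,0,0,0,0],[0,0,0,0,0,0,0],[0,0,0,0,0,0,0]],
], force=30)

```text
t: 23.9
position: [492.2, 7.6, 24.1]
orientation: [-0.707, 0.707, -0.001, 0.002]
force: [-1.7, 0.3, 6.1]
width: 50.5
finger_force: 30.6
```

Run:
```python
from h import *
to((456.8,-251.7,100));st()
```

```text
pos [492.2   7.6  24.1] axes [[-0.0, -1.0, 0.004], [-1.0, 0.0, 0.002], [-0.002, -0.004, -1.0]]
tool cm [25.91  3.5  -7.65]
t 23.9
position [492.167   7.557  24.128]
orientation [-0.707  0.707 -0.001  0.002]
force [-1.735  0.309  6.137]
width 50.549
finger_force 30.606
joint_positions [ 0.334  0.345 -0.417 -0.001 -0.804 -0.334]
```

step_arm([
  [[-1,0,0,-2,0,0,0],[-1,0,0,-3,0,0,0],[-1,0,0,-3,0,0,0],[-1,3.7,0.5,0,0,0,0],[-1,3.7,0.5,0,0,0,0],[-1,3.7,0.5,0,0,0,0],[-1,3.7,0.5,0,0,0,0],[-1,3.7,0.5,0,0,0,0],[-1,3.7,0.5,0,0,0,0],[-1,3.7,0.5,0,0,0,0]],
], force=45)

```text
t: 24.73
position: [455.3, -253.6, 102.9]
orientation: [-0.707, 0.707, -0.0, 0.001]
force: [1.0, -0.2, -1.0]
width: 50.3
finger_force: 47.7
```

step_arm([
  [[-1,0,0,0,0,0,0],[-1,0,0,0,0,0,0],[-1,0,0,0,0,0,0],[-1,0,0,0,0,0,0],[-1,0,0,0,0,0,0]],
])

```text
t: 25.15
position: [456.0, -250.8, 102.2]
orientation: [0.707, -0.707, -0.0, -0.001]
force: [0.0, 0.3, -1.1]
width: 50.6
finger_force: 47.7
```

Run:
```python
from h import *
to((456.8,-251.3,56));look(["small","wide"],("side",))
```

```text
pos [ 456.  -250.8  102.2] axes [[0.001, -1.0, 0.001], [-1.0, -0.001, 0.002], [-0.002, -0.001, -1.0]]
tool cm [ 0.06 -0.07  4.62]
side pinpoint small [([452.8, -251.7, 90.1], 0.96)]
side spot_in small [([453.3, -258.1, 97.9], 0.88)]
side pinpoint wide [([457.3, -252.5, 19.1], 0.9)]
side spot_in wide [([453.3, -261.6, 25.9], 0.85), ([431.4, 184.7, 27.8], 0.2)]
```

step_arm([
  [[-1,0.05,-0.07,2.5,0,0,0],[-1,0,0,1.5,0,0,0],[-1,0,0,0.4,0,0,0],[-1,0,0,0.1,0,0,0],[-1,0,0,0,0,0,0],[-1,0,0,0,0,0,0]],
])

```text
t: 25.9
position: [457.2, -252.5, 57.9]
orientation: [-0.707, 0.707, -0.001, 0.001]
force: [0.3, -0.5, -0.9]
width: 50.4
finger_force: 47.7
```

step_arm([
  [[-1,0,0,0.1,0,0,0],[-1,0,0,0,0,0,0],[-1,0,0,0,0,0,0]],
])

```text
t: 26.15
position: [456.7, -252.3, 56.3]
orientation: [-0.707, 0.707, -0.0, 0.001]
force: [0.4, -0.3, -1.0]
width: 50.2
finger_force: 47.7
```

step_arm([
  [[-1,0,0,0.1,0,0,0],[-1,0,0,0,0,0,0],[-1,0,0,0,0,0,0]],
])

```text
t: 26.4
position: [456.4, -252.2, 54.9]
orientation: [-0.707, 0.707, 0.0, 0.001]
force: [-0.5, 0.4, -0.8]
width: 50.7
finger_force: 47.7
```

step_arm([
  [[-1,0,0,0.08,0,0,0],[-1,0,0,0,0,0,0],[-1,0,0,0,0,0,0]],
])

```text
t: 26.65
position: [456.5, -252.3, 54.3]
orientation: [-0.707, 0.707, 0.0, 0.001]
force: [-1.1, 1.2, 2.0]
width: 50.5
finger_force: 47.9
```

step_arm([
  [[-1,0,0,0.05,0,0,0],[-1,0,0,0,0,0,0],[-1,0,0,0,0,0,0]],
])

```text
t: 26.9
position: [456.5, -252.3, 54.3]
orientation: [-0.707, 0.707, -0.0, 0.001]
force: [-2.5, 1.6, 8.0]
width: 50.7
finger_force: 48.6
```

Contact is firm, so I release, rise, and clear the view.

step_arm([
  [[0.5,0,0,0,0,0,0],[0.8,0,0,0,0,0,0],[1,0,0,0,0,0,0],[1,0,0,0,0,0,0],[1,0,0,-1,0,0,0],[1,0,0,-3,0,0,0],[1,0,0,-4,0,0,0],[1,0,0,-4,0,0,0],[1,-4,0,0,0,0,0],[1,-4,0,0,0,0,0]],
])

```text
t: 27.73
position: [458.0, -173.0, 177.1]
orientation: [-0.705, 0.709, -0.003, 0.003]
force: [1.1, 2.5, -1.6]
width: 85.6
finger_force: 0.0
```

step_arm([
  [[1,-4,0,0,0,0,0],[1,-4,0,0,0,0,0],[1,-4,0,0,0,0,0],[1,-4,0,0,0,0,0],[1,-4,0,0,0,0,0],[1,0,0,0,0,0,0],[1,0,0,0,0,0,0],[1,0,0,0,0,0,0]],
])

```text
t: 28.4
position: [456.6, 27.7, 174.5]
orientation: [0.707, -0.707, -0.0, -0.001]
force: [-1.2, -0.1, -0.8]
width: 85.1
finger_force: 0.0
```

Run:
```python
from h import *
o=look(["small","wide","mug","mouse","dock","paper"])
t=o["top"];f=t["frame"];h=cv2.cvtColor(f,cv2.COLOR_BGR2HSV)
for p in ((457,-251.5,48),(457,-251.5,30)): print(proj(t,p).round(1),proj(o["side"],p).round(1))
disc(t,(457,-251,48),30,48,"white");disc(t,(457,-251,10),34,10,"grey")
# brightness map of the stack, for rim edges
g=cv2.cvtColor(f,cv2.COLOR_BGR2GRAY);print(g[266,355:410].tolist());print(g[240:296,381].tolist())
c=cv2.HoughCircles(cv2.resize(g[225:310,335:425],None,fx=6,fy=6,interpolation=cv2.INTER_CUBIC),cv2.HOUGH_GRADIENT,1,5,param1=60,param2=25,minRadius=55,maxRadius=140)
for q in (c[0][:6] if c is not None else []): print("circ px",q[:2]/6+[335,225],q[2]/6, [onz(t,q[:2]/6+[335,225],z)[:2].round(1).tolist() for z in (48,30,10)])
```

```text
top pinpoint small [([455.9, -252.3, 37.4], 0.77), ([778.7, -9.3, -0.0], 0.5)]
top spot_in small [([454.4, -251.1, 49.1], 0.86), ([636.2, 266.7, 39.5], 0.22)]
top pinpoint wide [([458.2, -254.4, 18.0], 0.5)]
top spot_in wide [([454.4, -248.6, 48.2], 0.68), ([466.3, -235.9, 31.6], 0.49)]
top pinpoint mug [([649.5, -289.4, 0.8], 0.94)]
top spot_in mug [([652.6, -294.0, 47.1], 0.85)]
top pinpoint mouse [([780.1, -8.3, -2.7], 0.88), ([452.1, 210.1, -1.0], 0.65)]
top spot_in mouse [([773.0, -6.2, 27.3], 0.67)]
top pinpoint dock [([456.7, -252.6, 0.3], 0.65)]
top spot_in dock [([458.4, -243.5, 11.1], 0.67)]
top pinpoint paper [([638.9, 274.1, 10.5], 0.63)]
top spot_in paper [([636.8, 266.7, 42.7], 0.9)]
side pinpoint small [([455.8, -250.5, 42.7], 0.93)]
side spot_in small [([456.5, -258.5, 50.5], 0.92), ([770.9, -22.6, 27.5], 0.3)]
side pinpoint wide [([458.5, -250.1, 21.5], 0.73)]
side spot_in wide [([449.9, -273.6, 30.1], 0.83)]
side pinpoint mug [([454.8, -256.0, 43.2], 0.62), ([782.6, -8.3, -1.3], 0.54)]
side spot_in mug [([647.7, -286.5, 54.1], 0.58)]
side pinpoint mouse [([782.8, -8
[... 799 characters left out ...]
37, 138, 140, 140, 140, 141, 141, 144, 164, 184, 188, 185, 171, 162, 163, 122, 95, 97, 96, 96, 99, 100, 105, 117, 127, 133, 133]
circ px [383.25       269.58333206] 14.916667 [[457.3, -248.6], [456.5, -254.1], [455.7, -260.3]]
circ px [383.75 268.75] 15.716667 [[459.0, -249.7], [458.3, -255.3], [457.6, -261.5]]
circ px [382.25       269.91666794] 15.183333 [[456.5, -246.5], [455.8, -252.0], [455.0, -258.1]]
circ px [383.41666794 270.41666794] 14.05 [[455.5, -248.9], [454.8, -254.4], [453.9, -260.6]]
circ px [384.08333206 271.08333206] 13.466667 [[454.2, -250.2], [453.4, -255.8], [452.5, -262.0]]
circ px [382.25       268.91666794] 14.316667 [[458.6, -246.6], [457.9, -252.1], [457.2, -258.2]]
```

The stack checks out. The rim edges are where a centred disc should show, the heights (about 39 and 20 mm) match, and the mug, mouse and binned paper are where they should be.

```bash
python3 -c "
from plant import job
print(job.job_done())"
```

```text
the job is handed in; nothing more can be done
None
```

I handed the job in: the paper is in the bin, the wide disc is flat and centred on the dock, and the small disc is flat and centred on top of it, with the mug and mouse not moved; no verdict came back.

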